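Open the chilli jar and hold the seasoning carousel with it at the front

TASK

The cook needs the dried chillies: pull the tight press-on lid off the red-banded jar on the seasoning carousel and set it down, not dropped, knob up in the small aluminium tray. Turn the carousel until that jar stands at the front, squarely behind the middle of the spoon rest, and finish with the fingers still gripping the carousel's black centre handle, holding it still there. Leave everything else where it is.

Things in the scene. Friction and masses are not known exactly. Their poses are not given: they have to be found in the camera images.
- lid: Loose lid of the red-banded jar, 60 g: plug 54 mm across and 14 mm deep, red disc 68 mm across and 6 mm thick, upright round wooden knob 24 mm across and 34 mm tall. Origin: centre of the plug's underside, z up (knob from 20 to 54 mm). At the start pressed home in the jar, disc on the rim, held by sprung balls in the neck: a straight upward pull of 10 to 15 N frees it; clear after 14 mm.
- jar_mouth (a point): Centre of the mouth of the red-banded steel jar (66 mm across) at its rim, 119 mm above the table; fixed to the turning deck, 85 mm from the axis. Four more such jars (green, white, black, yellow bands and lids, closed for good) stand on the same circle every 72 degrees; knob tops 159 mm above the table.
- base: Black foot of the carousel, fixed, 236 mm across (the wooden deck turning above it: 248 mm). Origin: on the turning axis at table height, z up along it. Its own -x is the front: there it carries a shallow black spoon rest (80 by 170 mm, rim 10 mm high, middle 168 mm from the axis) with a steel spoon in it.
- front (a point): Point fixed to the base where the jar's mouth must come: 85 mm from the axis towards the middle of the spoon rest, 119 mm above the table.
- handle: Black bar handle on the carousel's centre post, turning with the deck: 18 mm thick, 70 mm long, 36 mm tall, long side at right angles to the line from the axis to the red-banded jar. Origin: on the turning axis at the bar's underside, 170 mm above the table (top 206 mm). Own y along the bar; own -x points to the red-banded jar.
- rotor (a joint): How far the carousel has turned since the start, rad, 0 at the start, positive anticlockwise seen from above. Turns freely both ways for more than a full turn, with a light drag of about 0.06 N m; no click stops. It stays where it is left.
- tray: Small aluminium tray, fixed, 130 (own x) by 170 (own y) mm, 20 mm tall, wall and floor 3 mm. Origin: centre of the underside; z up. The lid goes on its floor, 3 mm above the table.
- box: Bystander: lidded bamboo box, 104 by 204 by 61 mm. Origin under its centre.
- sauce: Bystander: amber sauce bottle, 60 mm across, 190 mm tall. Origin under its centre.
- bowl: Bystander: white bowl, 120 mm across, 55 mm tall. Origin under its centre.
- cup: Bystander: steel cup, 72 mm across, 75 mm tall. Origin under its centre.
- turner: Bystander: flat kitchen turner, 260 mm long, lying on the table along its own x.
- shaker: Bystander: white shaker with steel top, 48 mm across, 85 mm tall. Origin under its centre.
- spoon: Bystander: steel spoon, 115 mm long, lying in the spoon rest.
Mind the look-alikes: they are no part of the job. There is more than one size of the lid; the job needs the smallest.

How it is judged:
By the outcome, as a careful person would: the job done as asked, in the order asked, and still so for the second after the job is handed in, while the arm keeps its last pose, push and grip.
It also fails if it takes over 72 s, if anything falls off the work surface, if the arm or the gripper's body presses on something with over 40 N, if the wrist force passes 120 N, or if a joint passes its speed limit or range.

ROBOT

A 7-joint arm with a two-finger parallel gripper is mounted at the origin on the work surface. World frame = base frame: x ahead of the robot, y to its left, z up, the work surface at z = 0. Lengths are in m, angles in rad, forces in N, time in s.
With the tool pointing down it reaches from about 0.425 to 0.875 m from the base axis. Payload 4.7 kg.
Tool frame: the origin (TCP) lies midway between the tips of the shut fingers; the grasp point (between the pads) lies 19 mm behind it; x points along the fingers, y is the direction in which the jaws open and shut, and the axes are right-handed (so a half turn about x gives the same grasp; the last joint's range is limited). The gripper opens to 87 mm and grips with 3 to 60 N. Pads are 19 mm wide; open, the fingers measure 117 mm over their backs; the gripper's body (75 mm by 190 mm) begins 51 mm behind the grasp point.
Start: joints at [-1.198, 0.321, -0.07, 1.45, 0.023, 1.371, -0.057], TCP at [0.228, 0.609, 0.223] pointing down, gripper open.
Joint ranges: [-2.86, 2.86], [-0.3, 2.09], [-1.38, 1.24], [0.06, 2.45], [-1.56, 4.7], [0.09, 2.05], [-2.69, 2.69]. Speed limits (rad/s): [2.57, 2.57, 3.14, 3.14, 3.14, 3.14, 3.14].

INTERFACE

Orientations are given as a rotation vector (axis times angle).
In Python, from bench import ctrl gives the robot as it stands. The module is installed in compiled form; this text tells all that it offers.
- The arm moves only by the tool servo_tool, never from a script. Its arguments are lists of equal length, an entry for each row: "dp": the shift along the tool's x, y, z in units of 25 mm (1.0 is 25 mm), a list of three; "yaw": the turn about the tool's x in units of 6 degrees (1.0 is 6 degrees). A call has exactly 5 rows; each row shifts and turns the commanded pose from where the row before left it, along the tool's axes as they then stand; what a row does not reach is not made up. A row lasts 1/10 s, in which the tool goes at most 50 mm and 8.59 degrees, less where a joint would pass 70% of its speed; a pose out of reach is approached as far as the arm can. A call is refused whole if a number of a shift passes 1 or a number of a turn 1, either way. A call with a gripper value outside its range is refused whole. "fingers" is the opening, from 0 (shut) to 1 (fully open), set as the call begins (left out, the last holds). The fingers move at their own pace and stop on an object; "grip_force" is the grip in N (left out, the last holds). Time passes only in rows, so rows that do not move let the fingers close, or fill a call up. It gives the time, the measured TCP pose, the force and the opening at its end, in the units of the state.
- ctrl.get_state(): the state, without advancing time (a new reading comes with each control period).
- ctrl.get_image(name): name is "scene" or "top" or "wrist"; returns (picture, depth): 420x560x3 uint8, red, green, blue; 420x560 float32, m along the optical axis (not along the pixel's ray), 0 where there is no reading.
- ctrl.camera_info(name): a dict with "fx", "fy", "cx", "cy" (pixels), "distortion" ([k1, k2, p1, p2, k3] as OpenCV has them; the pictures are not rectified), "extrinsics" (4x4, takes a point from world to camera coordinates); the wrist camera has in their place "hand_eye" (4x4, takes a point from camera to tool coordinates, whose origin is the TCP and whose axes are the tool frame's). Camera axes: x right, y down, z forward; pixel columns grow to the right and rows downward; lengths in m; the calibration is good to about 2 mm. A picture is of the moment at which its call begins: read the wrist's pose just before it. camera_info takes no time and is no camera call.
- ctrl.close_job(): hands the job in, once; it reports no verdict.
Trained networks look in the newest picture that a camera, given by its name, has taken for a name from the list of things; names that differ only in an ending like _2 or _b are one class to them, and where a whole thing is asked for, a point or a joint stands for the part that bears it (a point fixed in the world has none). Each returns a list of dicts, best first, with "score" (0 to 1); they miss things now and then, are a little off and sometimes report something else, mostly with a low value. They report only what shows in the picture. A call takes as long as a camera call. They do not tell look-alikes from the thing itself.
- ctrl.search_frame(camera, label): "extent" ([left, top, right, bottom] in pixels, round what is visible of it).
- ctrl.cut_out(camera, label): "region" (420x560 bool, what is visible of it) and "extent" ([left, top, right, bottom] in pixels, round what is visible of it).
The state is a dict: "time": time; "joint_positions": joint angles; "qd": joint speeds; "joint_torque": joint torques, N m; "position": TCP position; "tool_rot": TCP orientation; "ft_force": force on the tool from outside, world axes, zero at the start; "torque": the same for the moment, N m; "grip_width": opening from 0.0 (shut) to 1.0 (fully open).
Only numpy, scipy, OpenCV 4.12 (cv2) and the standard library are available. Lean on these libraries where they do the work, as an engineer would, in place of code of your own. Each camera call takes 0.05 s, during which the arm holds its last target.

## Working session

There is one attempt and no reset: what is moved stays moved. The work goes in short steps, Python scripts to look and compute and a tool call to move; the robot and the scene stay as the last step left them, time stands still between calls to the robot, and variables do not carry over. Pictures are saved under pics/ and viewed, and the job is handed in when it is done.

Besides the shell and the picture viewer there is one more tool, called after "Call:" as name(argument=value, ...) on one line, values as JSON. servo_tool: Moves the arm, as the interface text tells. Its arguments: {"type":"object","properties":{"dp":{"type":"array","items":{"type":"array","items":{"type":"number"}}},"yaw":{"type":"array","items":{"type":"number"}},"fingers":{"type":"number"},"grip_force":{"type":"number"}},"required":["dp","yaw"]}

```bash
mkdir -p pics; cat > h.py <<'E'
import numpy as np, cv2
from bench import ctrl
def st():
    s=ctrl.get_state(); return s
def Tt():
    s=st(); T=np.eye(4); T[:3,:3]=cv2.Rodrigues(np.array(s['tool_rot'],float))[0]; T[:3,3]=s['position']; return T
def cam(name,T=None):
    i=ctrl.camera_info(name); K=np.array([[i['fx'],0,i['cx']],[0,i['fy'],i['cy']],[0,0,1.]]); d=np.array(i['distortion'],float)
    if name=='wrist': M=T@np.array(i['hand_eye'])
    else: M=np.linalg.inv(np.array(i['extrinsics']))
    return K,d,M
def snap(name,fn):
    T=Tt() if name=='wrist' else None
    p,dep=ctrl.get_image(name); cv2.imwrite('pics/%s.png'%fn,p[:,:,::-1]); np.savez('pics/%s.npz'%fn,p=p,d=dep,T=np.eye(4) if T is None else T)
    return p,dep,T
def cloud(name,dep,T=None):
    K,d,M=cam(name,T); h,w=dep.shape
    u,v=np.meshgrid(np.arange(w,dtype=float),np.arange(h,dtype=float))
    n=cv2.undistortPoints(np.stack([u.ravel(),v.ravel()],1)[:,None],K,d)[:,0]
    z=dep.ravel(); P=np.stack([n[:,0]*z,n[:,1]*z,z],1)@M[:3,:3].T+M[:3,3]
    P[z<=0]=np.nan
    return P.reshape(h,w,3)
def ray(name,uv,T=None,z=0.0):
    K,d,M=cam(name,T); n=cv2.undistortPoints(np.array([[uv]],float),K,d)[0,0]
    r=M[:3,:3]@np.array([n[0],n[1],1]); t=(z-M[2,3])/r[2]; return M[:3,3]+t*r
def proj(name,P,T=None):
    K,d,M=cam(name,T); Mi=np.linalg.inv(M)
    return cv2.projectPoints(np.array(P,float).reshape(-1,3),cv2.Rodrigues(Mi[:3,:3])[0],Mi[:3,3],K,d)[0][:,0]
E
python3 - <<'E'
from h import *
np.set_printoptions(precision=4,suppress=True)
for n in ['scene','top','wrist']:
    snap(n,n+'0')
s=st(); print(s); print(Tt())
for n in ['scene','top','wrist']:
    print(n,cam(n,Tt())[0][0],cam(n,Tt())[2])
E
```

```text
{'time': 0.15, 'joint_positions': array([-1.1979,  0.3216, -0.0701,  1.4514,  0.0226,  1.3708, -0.0569]), 'qd': array([-0.0018, -0.0015,  0.0005, -0.0035, -0.0008, -0.0018,  0.0006]), 'joint_torque': array([ -0.0005, -49.1795,  -0.4049, -31.2882,  -0.064 ,   0.0404,
         0.0001]), 'position': array([0.2281, 0.6082, 0.2217]), 'tool_rot': array([ 0.2804,  1.5526, -0.2827]), 'ft_force': array([-0.1907,  0.2196, -0.0552]), 'torque': array([ 0.006 , -0.0022, -0.0381]), 'grip_width': 0.9988530887074124}
[[-0.0005  0.3511  0.9363  0.2281]
 [-0.0014  0.9363 -0.3511  0.6082]
 [-1.     -0.0015  0.      0.2217]
 [ 0.      0.      0.      1.    ]]
scene [423.7645   0.     273.2753] [[ 0.5448  0.6807 -0.4898  1.2188]
 [ 0.8386 -0.4437  0.316  -0.4008]
 [-0.0022 -0.5829 -0.8126  1.2243]
 [ 0.      0.      0.      1.    ]]
top [446.8986   0.     283.821 ] [[-0.0292 -0.9782  0.2055  0.2772]
 [-0.9996  0.0275 -0.0111  0.0274]
 [ 0.0052 -0.2057 -0.9786  1.4231]
 [ 0.      0.      0.      1.    ]]
wrist [348.4537   0.     281.8491] [[ 0.3509  0.9056  0.2384  0.1626]
 [ 0.9364 -0.3388 -0.0915  0.6337]
 [-0.0021  0.2554 -0.9668  0.3839]
 [ 0.      0.      0.      1.    ]]
```

View pics/scene0.png

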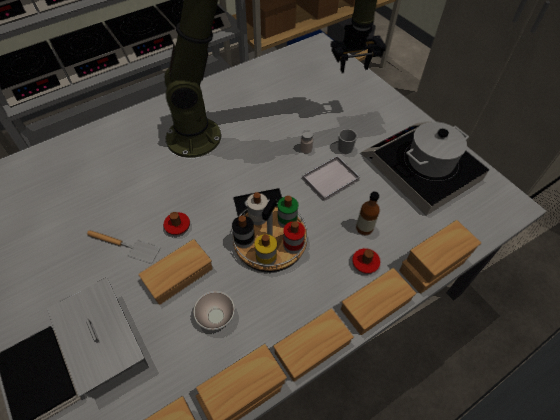

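View pics/top0.png

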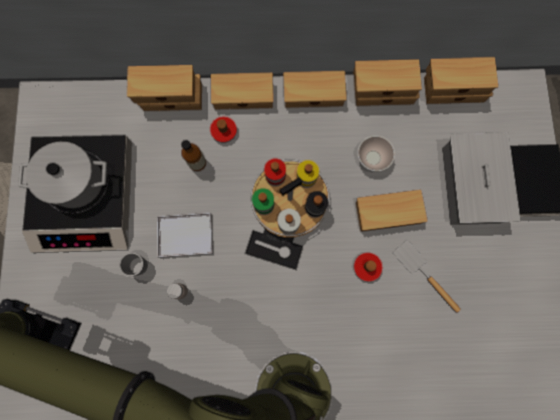

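View pics/wrist0.png

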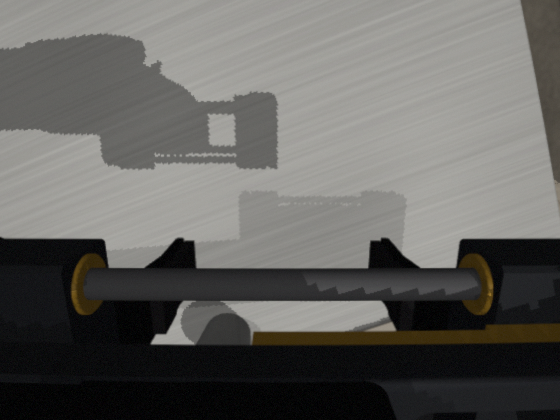

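The top view shows the carousel at about (290,200), with the red jar at (275,170), the bar handle at (291,186), the spoon rest at (274,250) and the tray at (185,235). The loose red lids at (224,129) and (369,267) are decoys.

```bash
python3 - <<'E'
from h import *
np.set_printoptions(precision=4,suppress=True)
for n in ['top','scene']:
    p,dep,_=snap(n,n+'1'); C=cloud(n,dep)
    for l in ['lid','jar_mouth','handle','tray','base','rotor','sauce','box','spoon','bowl','cup','shaker']:
        for r in ctrl.cut_out(n,l)[:6]:
            if r['score']<.3: continue
            m=r['region']; P=C[m]; P=P[~np.isnan(P[:,0])]
            np.save('pics/m_%s_%s_%d.npy'%(n,l,int(r['extent'][0])),m)
            print(n,l,round(r['score'],2),np.array(r['extent']).astype(int),m.sum(),'med',np.median(P,0),'lo',np.percentile(P,2,axis=0),'hi',np.percentile(P,98,axis=0))
E
```

```text
top lid 0.91 [264 157 286 177] 397 med [0.6533 0.0385 0.1257] lo [0.6264 0.0084 0.0027] hi [0.7277 0.0691 0.1619]
top lid 0.85 [207 115 232 142] 507 med [0.8212 0.2027 0.0278] lo [0.7869 0.1686 0.0204] hi [0.8664 0.2449 0.0741]
top jar_mouth 0.79 [251 158 330 235] 4515 med [ 0.566  -0.0125  0.0599] lo [ 0.4684 -0.1145  0.0282] hi [0.6824 0.1025 0.2055]
top handle 0.66 [276 176 301 194] 170 med [ 0.5806 -0.005   0.2055] lo [ 0.5617 -0.0327  0.186 ] hi [0.6009 0.0231 0.2101]
top handle 0.59 [245 227 302 268] 1387 med [0.4289 0.0509 0.0045] lo [ 0.3727 -0.0316 -0.0022] hi [0.4861 0.1291 0.0134]
top tray 0.74 [153 213 212 257] 2156 med [0.4811 0.3334 0.0035] lo [ 0.4204  0.2499 -0.0033] hi [0.5432 0.4128 0.0209]
top tray 0.7 [169 284 189 302] 278 med [0.3046 0.3331 0.0823] lo [ 0.2843  0.3188 -0.0004] hi [0.3268 0.3598 0.0901]
top base 0.57 [247 228 300 270] 1348 med [0.4317 0.0523 0.0045] lo [ 0.3726 -0.0328 -0.002 ] hi [0.4837 0.1285 0.0133]
top rotor 0.82 [251 156 331 237] 4685 med [ 0.5669 -0.0137  0.0585] lo [ 0.4682 -0.1153  0.0033] hi [0.6973 0.1034 0.2053]
top sauce 0.87 [183 142
[... 1701 characters left out ...]
69] 4254 med [ 0.5902 -0.0204  0.0844] lo [ 0.4864 -0.1198  0.0262] hi [0.7016 0.1015 0.2041]
scene sauce 0.56 [358 191 375 237] 616 med [0.7309 0.278  0.1043] lo [0.7001 0.2635 0.0082] hi [0.7506 0.3016 0.191 ]
scene box 0.36 [ 86 228 161 263] 678 med [ 0.3733 -0.3965  0.0045] lo [ 0.2335 -0.5084 -0.0019] hi [ 0.4342 -0.3425  0.0216]
scene bowl 0.79 [195 290 233 328] 1240 med [ 0.7068 -0.2845  0.0241] lo [ 0.6666 -0.3409  0.0024] hi [ 0.772  -0.2332  0.0577]
scene cup 0.86 [337 131 360 154] 383 med [0.3917 0.4739 0.0518] lo [0.3553 0.4417 0.0053] hi [0.4228 0.509  0.0772]
scene shaker 0.6 [301 129 312 155] 259 med [0.3173 0.3349 0.0572] lo [ 0.2414  0.3188 -0.0002] hi [0.3303 0.403  0.0888]
```

```bash
python3 - <<'E'
from h import *
from scipy import ndimage
from scipy.optimize import least_squares
np.set_printoptions(precision=4,suppress=True)
A=[]
for n in ['top','scene']:
    f=np.load('pics/%s1.npz'%n); C=cloud(n,f['d']); p=f['p']
    x,y,z=C[...,0],C[...,1],C[...,2]
    near=np.hypot(x-.58,y+.006)<.16
    m=near&(z>.150)&(z<.166); lab,k=ndimage.label(m)
    for i in range(1,k+1):
        q=lab==i
        if q.sum()>8: print(n,'knob',q.sum(),np.median(C[q],0),(C[q].min(0)+C[q].max(0))/2,p[q].mean(0))
    h=near&(z>.195)&(z<.215); P=C[h]; r=cv2.minAreaRect((P[:,:2]*1000).astype(np.float32)); print(n,'handle',h.sum(),P.mean(0),r)
    # red disc
    hsv=cv2.cvtColor(p,cv2.COLOR_RGB2HSV); red=((hsv[...,0]<6)|(hsv[...,0]>174))&(hsv[...,1]>200)&(hsv[...,2]>80)
    m=red&near&(z>.118)&(z<.132); P=C[m][:,:2]; 
    print(n,'disc',m.sum(),cv2.minEnclosingCircle((P*1000).astype(np.float32)),np.median(C[m][:,2]))
    # tray rim
    t=(np.abs(x-.48)<.11)&(np.abs(y-.333)<.13)
    rim=t&(z>.014)&(z<.026); r=cv2.minAreaRect((C[rim][:,:2]*1000).astype(np.float32)); print(n,'tray rim',rim.sum(),r,np.median(z[t&(z>0)&(z<.01)]))
    # spoon rest
    b=(np.abs(x-.43)<.09)&(np.abs(y-.05)<.14)&(p.max(2)<60)&(z<.03)&(z>-.01)
    lab,k=ndimage.label(b); s=ndimage.sum(b,lab,range(1,k+1)); q=lab==1+np.argmax(s)
    r=cv2.minAreaRect((C[q][:,:2]*1000).astype(np.float32)); print(n,'rest',q.sum(),r, C[q].mean(0))
    m=near&(z>.02)&(z<.07)
    P=C[m][:,:2]; print('deck',n,cv2.minEnclosingCircle((P*1000).astype(np.float32)),np.median(z[m]))
E
python3 - <<'E'
import cv2
im=cv2.imread('pics/top0.png')[140:280,230:350]; cv2.imwrite('pics/z1.png',cv2.resize(im,None,fx=4.2,fy=4.2,interpolation=cv2.INTER_CUBIC))
E
```

```text
top knob 54 [0.6551 0.0384 0.1587] [0.6564 0.0372 0.1576] [110.2778  60.8519  32.1852]
top knob 53 [ 0.6486 -0.0611  0.1591] [ 0.649  -0.0613  0.1573] [112.8868  71.9811  32.3962]
top knob 52 [0.5637 0.0759 0.1587] [0.5635 0.0772 0.1581] [104.1731  68.2692  35.1538]
top knob 55 [ 0.5496 -0.0838  0.1586] [ 0.5503 -0.0848  0.1584] [103.1818  61.5818  32.6364]
top knob 57 [0.4985 0.002  0.1588] [0.4993 0.0009 0.1581] [114.4561  76.3684  50.7544]
top handle 165 [ 0.5829 -0.0061  0.2053] ((584.2247924804688, -6.1937713623046875), (19.025270462036133, 69.6241226196289), 31.168113708496094)
top disc 250 ((656.1304931640625, 37.20906066894531), 32.5264892578125) 0.1249259737000008
top tray rim 231 ((461.0914611816406, 347.4147033691406), (168.4506378173828, 206.80068969726562), 2.403475761413574) 0.0027607568181182707
top rest 1127 ((432.8714294433594, 44.94737243652344), (166.9313201904297, 91.84900665283203), 70.51856231689453) [0.4296 0.0468 0.0045]
deck top ((584.3811645507812, -5.6450653076171875), 124.16519165039062) 0.03473566944379192
scene knob 47 [ 0.5035 -0.0015  0.1582] [ 0.5006 
[... 403 characters left out ...]
 [ 0.6514 -0.0628  0.1583] [ 0.6488 -0.0638  0.1576] [79.8077 45.9808 21.2692]
scene handle 134 [ 0.5881 -0.0088  0.2047] ((586.1854858398438, -7.578319549560547), (18.829675674438477, 69.62921905517578), 31.542850494384766)
scene disc 201 ((659.0642700195312, 38.084781646728516), 36.30705261230469) 0.1252637591186614
scene tray rim 217 ((467.1575927734375, 353.5082092285156), (162.3748016357422, 221.9926300048828), 3.022244930267334) 0.0029580758220978387
scene rest 206 ((398.67901611328125, -11.507408142089844), (53.731292724609375, 100.99703216552734), 47.91891098022461) [ 0.3964 -0.0094  0.0047]
deck scene ((586.1683959960938, -7.955761909484863), 124.62213897705078) 0.036011979453447474
```

View pics/z1.png

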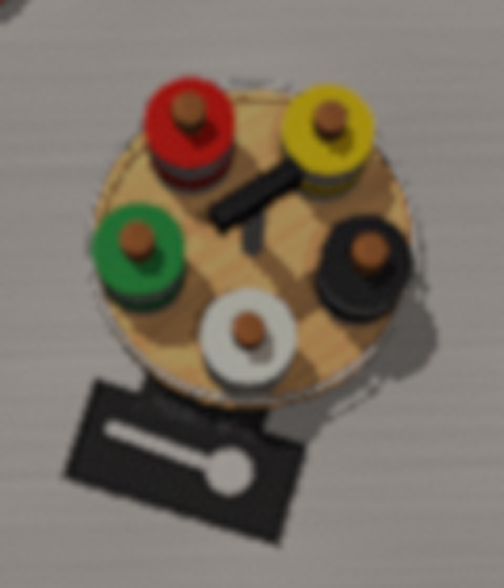

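```bash
cat >> h.py <<'E'
def Rpsi(psi):
    c,s=np.cos(psi),np.sin(psi); return np.array([[0,c,s],[0,s,-c],[-1,0,0.]])
def plan(target,psi_deg,rows=None,start=None,dec=2,sync=True):
    """rows from current pose; target xyz, psi = world angle of tool y. prints chunks"""
    T=Tt() if start is None else start
    p=T[:3,3].copy(); R=T[:3,:3]; psi=np.arctan2(R[1,1],R[0,1])
    dy=np.radians(psi_deg)-psi   # signed, caller chooses branch
    yawtot=-np.degrees(dy)/6
    n=rows or max(int(np.ceil(np.linalg.norm(np.array(target)-p)/.0225)),int(np.ceil(abs(yawtot)/.98)),1)
    n=int(np.ceil(n/5)*5)
    out=[];Yaw=[]
    Rc=R.copy(); y0=0
    p0=p.copy()
    for i in range(n):
        want=p0+(np.array(target)-p0)*(i+1)/n
        d=np.round(Rc.T@(want-p)/.025,dec); p=p+Rc@d*.025
        yy=np.round(yawtot*(i+1)/n-y0,dec); y0+=yy
        Rc=Rc@cv2.Rodrigues(np.array([np.radians(yy*6),0,0]))[0]
        out.append(d.tolist());Yaw.append(float(yy))
    for k in range(0,n,5): print(str(out[k:k+5]).replace(' ',''),Yaw[k:k+5])
    print('psi0',np.degrees(psi),'end',p)
E
python3 - <<'E'
from h import *
np.set_printoptions(precision=3,suppress=True)
# corners of spoon rest & tray from zoom
for uv in [(95,380),(65,478),(280,545),(305,447)]:
    print('rest',ray('top',(230+uv[0]/4.2-.4,140+uv[1]/4.2-.4),z=.010))
T=np.eye(4);T[:3,:3]=Rpsi(np.radians(-59));T[:3,3]=[.70,.062,.30]
print(proj('wrist',[[.657,.037,.159],[.584,-.006,.206],[.43,.045,.01],[.565,.077,.159],[.65,-.061,.159]],T))
plan([.70,.062,.30],-59)
E
```

```text
rest [0.489 0.115 0.01 ]
rest [0.416 0.138 0.01 ]
rest [ 0.361 -0.021  0.01 ]
rest [ 0.434 -0.043  0.01 ]
[[280.595 248.383]
 [279.594 359.728]
 [198.157 330.602]
 [197.031 304.012]
 [363.101 302.488]]
[[-0.09,-0.4,0.72],[-0.09,-0.34,0.75],[-0.09,-0.3,0.77],[-0.08,-0.25,0.79],[-0.09,-0.2,0.8]] [0.61, 0.61, 0.61, 0.62, 0.61]
[[-0.09,-0.15,0.81],[-0.09,-0.1,0.82],[-0.09,-0.04,0.82],[-0.09,0.01,0.83],[-0.08,0.06,0.82]] [0.61, 0.61, 0.61, 0.61, 0.62]
[[-0.09,0.12,0.82],[-0.09,0.17,0.81],[-0.09,0.22,0.79],[-0.09,0.27,0.78],[-0.09,0.31,0.76]] [0.61, 0.61, 0.61, 0.61, 0.61]
[[-0.09,0.37,0.74],[-0.08,0.41,0.72],[-0.09,0.46,0.68],[-0.09,0.5,0.66],[-0.09,0.55,0.62]] [0.62, 0.61, 0.61, 0.61, 0.61]
[[-0.09,0.58,0.59],[-0.09,0.61,0.54],[-0.08,0.66,0.51],[-0.09,0.68,0.47],[-0.09,0.71,0.42]] [0.61, 0.62, 0.61, 0.61, 0.61]
[[-0.09,0.73,0.37],[-0.09,0.76,0.32],[-0.09,0.78,0.28],[-0.09,0.79,0.23],[-0.08,0.81,0.17]] [0.61, 0.61, 0.62, 0.61, 0.61]
[[-0.09,0.82,0.12],[-0.09,0.82,0.07],[-0.09,0.82,0.02],[-0.09,0.83,-0.03],[-0.09,0.82,-0.09]] [0.61, 0.61, 0.61, 0.62, 0.61]
psi0 69.44550876008847 end [0.7   0.062 0.3  ]
```

```bash
python3 - <<'E'
from h import *
np.set_printoptions(precision=3,suppress=True)
T=np.eye(4);T[:3,:3]=Rpsi(np.radians(-59));
for c in [[.56,-.02,.30],[.53,-.038,.32]]:
    T[:3,3]=c
    print(proj('wrist',[[.657,.037,.159],[.584,-.006,.206],[.43,.045,.01],[.565,.077,.159],[.65,-.061,.159]],T))
plan([.56,-.02,.32],-59)
E
```

```text
[[282.693  61.83 ]
 [281.715 174.062]
 [191.841 227.193]
 [187.306 134.536]
 [376.646 132.466]]
[[282.71   21.683]
 [281.775 125.04 ]
 [193.782 198.884]
 [190.744  93.313]
 [373.285  91.256]]
[[-0.11,-0.54,0.61],[-0.11,-0.5,0.64],[-0.11,-0.46,0.67],[-0.12,-0.41,0.7],[-0.11,-0.37,0.72]] [0.61, 0.61, 0.61, 0.62, 0.61]
[[-0.11,-0.32,0.75],[-0.11,-0.27,0.76],[-0.11,-0.23,0.78],[-0.11,-0.17,0.8],[-0.11,-0.12,0.8]] [0.61, 0.61, 0.61, 0.61, 0.62]
[[-0.11,-0.07,0.81],[-0.12,-0.02,0.81],[-0.11,0.04,0.81],[-0.11,0.08,0.81],[-0.11,0.14,0.8]] [0.61, 0.61, 0.61, 0.61, 0.61]
[[-0.11,0.19,0.79],[-0.11,0.24,0.78],[-0.11,0.29,0.76],[-0.12,0.33,0.74],[-0.11,0.39,0.71]] [0.62, 0.61, 0.61, 0.61, 0.61]
[[-0.11,0.42,0.7],[-0.11,0.47,0.66],[-0.11,0.52,0.63],[-0.11,0.55,0.59],[-0.11,0.59,0.56]] [0.61, 0.62, 0.61, 0.61, 0.61]
[[-0.11,0.62,0.52],[-0.12,0.66,0.48],[-0.11,0.68,0.44],[-0.11,0.71,0.39],[-0.11,0.74,0.35]] [0.61, 0.61, 0.62, 0.61, 0.61]
[[-0.11,0.75,0.3],[-0.11,0.78,0.25],[-0.11,0.78,0.2],[-0.12,0.8,0.14],[-0.11,0.81,0.1]] [0.61, 0.61, 0.61, 0.62, 0.61]
psi0 69.44550876008847 end [ 0.56 -0.02  0.32]
```

Call:
servo_tool(dp=[[-0.11,-0.54,0.61],[-0.11,-0.5,0.64],[-0.11,-0.46,0.67],[-0.12,-0.41,0.7],[-0.11,-0.37,0.72]], yaw=[0.61,0.61,0.61,0.62,0.61])

```text
time: 1.95
position: [0.276, 0.5181, 0.2368]
tool_rot: [0.534, 1.504, -0.533]
ft_force: [-0.0, 0.7, -0.4]
grip_width: 0.999
```

Call:
servo_tool(dp=[[-0.11,-0.32,0.75],[-0.11,-0.27,0.76],[-0.11,-0.23,0.78],[-0.11,-0.17,0.8],[-0.11,-0.12,0.8]], yaw=[0.61,0.61,0.61,0.61,0.62])

```text
time: 2.45
position: [0.3234, 0.4283, 0.2506]
tool_rot: [0.781, 1.426, -0.781]
ft_force: [0.1, -0.1, -0.8]
grip_width: 1.001
```

Call:
servo_tool(dp=[[-0.11,-0.07,0.81],[-0.12,-0.02,0.81],[-0.11,0.04,0.81],[-0.11,0.08,0.81],[-0.11,0.14,0.8]], yaw=[0.61,0.61,0.61,0.61,0.61])

```text
time: 2.95
position: [0.371, 0.338, 0.2646]
tool_rot: [1.025, 1.316, -1.025]
ft_force: [-0.4, 0.9, -0.1]
grip_width: 0.997
```

Call:
servo_tool(dp=[[-0.11,0.19,0.79],[-0.11,0.24,0.78],[-0.11,0.29,0.76],[-0.12,0.33,0.74],[-0.11,0.39,0.71]], yaw=[0.62,0.61,0.61,0.61,0.61])

```text
time: 3.45
position: [0.4187, 0.248, 0.2786]
tool_rot: [1.264, 1.173, -1.263]
ft_force: [0.3, -0.2, -0.3]
grip_width: 0.999
```

Call:
servo_tool(dp=[[-0.11,0.42,0.7],[-0.11,0.47,0.66],[-0.11,0.52,0.63],[-0.11,0.55,0.59],[-0.11,0.59,0.56]], yaw=[0.61,0.62,0.61,0.61,0.61])

```text
time: 3.95
position: [0.4661, 0.1581, 0.2923]
tool_rot: [1.494, 0.996, -1.493]
ft_force: [-0.0, -0.6, -0.2]
grip_width: 0.997
```

Call:
servo_tool(dp=[[-0.11,0.62,0.52],[-0.12,0.66,0.48],[-0.11,0.68,0.44],[-0.11,0.71,0.39],[-0.11,0.74,0.35]], yaw=[0.61,0.61,0.62,0.61,0.61])

```text
time: 4.45
position: [0.5134, 0.0683, 0.3063]
tool_rot: [1.713, 0.782, -1.713]
ft_force: [-0.9, 0.4, -0.5]
grip_width: 0.998
```

Call:
servo_tool(dp=[[-0.11,0.75,0.3],[-0.11,0.78,0.25],[-0.11,0.78,0.2],[-0.12,0.8,0.14],[-0.11,0.81,0.1]], yaw=[0.61,0.61,0.61,0.62,0.61])

```text
time: 4.95
position: [0.5608, -0.0215, 0.3203]
tool_rot: [1.92, 0.527, -1.919]
ft_force: [0.2, 0.6, -0.3]
grip_width: 1.004
```

```bash
cat > look.py <<'E'
import sys
from h import *
np.set_printoptions(precision=4,suppress=True)
fn=sys.argv[1]
p,dep,T=snap('wrist',fn)
s=st(); print(s['time'],s['position'],s['joint_positions'],s['ft_force'],s['grip_width'],'psi',np.degrees(np.arctan2(T[1,1],T[0,1])),'tilt',T[2,0])
C=cloud('wrist',dep,T); np.save('pics/%s_C.npy'%fn,C)
x,y,z=C[...,0],C[...,1],C[...,2]
near=np.hypot(x-.584,y+.006)<.16
from scipy import ndimage
lab,k=ndimage.label(near&(z>.150)&(z<.166))
for i in range(1,k+1):
    q=lab==i
    if q.sum()>80: print('knob',q.sum(),np.median(C[q],0),cv2.minEnclosingCircle((C[q][:,:2]*1000).astype(np.float32)),p[q].mean(0))
h=near&(z>.199)&(z<.215); h=ndimage.binary_opening(h,iterations=2)
if h.sum()>50: print('handle',h.sum(),C[h].mean(0),cv2.minAreaRect((C[h][:,:2]*1000).astype(np.float32)))
hsv=cv2.cvtColor(p,cv2.COLOR_RGB2HSV); red=((hsv[...,0]<6)|(hsv[...,0]>174))&(hsv[...,1]>200)&(hsv[...,2]>60)
m=red&near&(z>.120)&(z<.130)
if m.sum(): print('disc',m.sum(),cv2.minEnclosingCircle((C[m][:,:2]*1000).astype(np.float32)),np.median(z[m]))
E
python3 look.py w1
```

```text
5.0 [ 0.562  -0.0257  0.3207] [-0.5454  0.1049  0.5952  1.5346 -0.0558  1.518  -0.9923] [ 0.6906 -3.1103  0.5178] 0.9965081479492072 psi -59.30887813976995 tilt -0.9999999849448026
knob 619 [0.6559 0.038  0.1587] ((656.1248168945312, 38.30946731567383), 12.08545970916748) [139.5444  79.0808  36.0355]
knob 568 [ 0.6477 -0.0607  0.159 ] ((647.7882080078125, -61.72694396972656), 12.019760131835938) [130.8486  80.0669  34.581 ]
knob 568 [0.5648 0.0751 0.1589] ((564.0310668945312, 75.74560546875), 12.089091300964355) [135.5827  87.1021  39.5018]
knob 476 [ 0.5523 -0.0829  0.1588] ((551.3987426757812, -84.18457794189453), 11.87410831451416) [144.3214  87.3613  40.1155]
knob 475 [0.5008 0.0012 0.1587] ((499.451904296875, 1.0703483819961548), 12.054935455322266) [121.9305  76.9874  39.8905]
handle 1913 [ 0.5845 -0.0055  0.2053] ((584.0869140625, -5.902118682861328), (18.2152042388916, 70.02103424072266), 30.48686981201172)
disc 3131 ((656.0272827148438, 36.992671966552734), 33.51222610473633) 0.12505428666603607
```

View pics/w1.png

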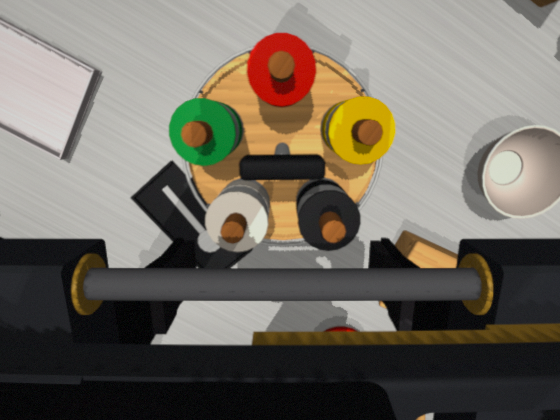

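The wrist view shows the red knob at (282,63) with clear space around it. I'll go above it with the jaws tangential, parallel to the bar.

```bash
python3 - <<'E'
from h import *
k=np.array([[656.1,38.3],[564.0,75.7],[499.5,1.07],[551.4,-84.2],[647.8,-61.7]])-[583.9,-6.1]
print(np.degrees(np.arctan2(k[:,1],k[:,0]))-72*np.arange(5),np.hypot(*k.T))
print(Tt()[:3,3])
plan([.6565,.038,.20],-59)
E
```

```text
[  31.58978829   31.67309444   31.14423305 -328.59381431 -329.02684134] [84.75966022 84.1858064  84.70400758 84.59231644 84.70283348]
[ 0.56195871 -0.02571875  0.32070606]
[[0.48,-0.03,-0.45],[0.49,-0.03,-0.46],[0.48,-0.03,-0.46],[0.48,-0.03,-0.45],[0.48,-0.03,-0.46]] [-0.01, -0.01, -0.02, -0.01, -0.01]
[[0.49,-0.03,-0.45],[0.48,-0.03,-0.46],[0.48,-0.02,-0.45],[0.49,-0.03,-0.46],[0.48,-0.03,-0.45]] [-0.01, -0.01, -0.02, -0.01, -0.01]
psi0 -59.725116644864386 end [0.65642058 0.03805475 0.19994989]
```

Call:
servo_tool(dp=[[0.48,-0.03,-0.45],[0.48,-0.03,-0.45],[0.48,-0.03,-0.45],[0.48,-0.03,-0.45],[0.48,-0.03,-0.45]], yaw=[0,0,0,0,0], fingers=0.6)

```text
time: 5.5
position: [0.6068, 0.0138, 0.2582]
tool_rot: [1.914, 0.533, -1.917]
ft_force: [-0.4, 0.1, -0.1]
grip_width: 0.652
```

Call:
servo_tool(dp=[[0.48,-0.03,-0.45],[0.48,-0.03,-0.45],[0.48,-0.03,-0.45],[0.48,-0.03,-0.45],[0.0,0.0,0.0]], yaw=[0,0,0,0,0])

```text
time: 6.0
position: [0.6432, 0.0395, 0.2093]
tool_rot: [1.912, 0.533, -1.919]
ft_force: [-0.1, 0.4, -0.2]
grip_width: 0.6
```

```bash
python3 look.py w2; python3 - <<'E'
from h import *
plan([.6565,.0383,.150],-59,rows=5)
E
```

```text
6.05 [0.6432 0.0385 0.2107] [-0.535   0.3439  0.5558  1.5001 -0.1825  1.352  -0.9945] [0.4142 0.327  1.1095] 0.5985873205350828 psi -58.91481036916978 tilt -0.9999943128191406
knob 1096 [0.6574 0.0391 0.1588] ((656.5053100585938, 38.356346130371094), 11.929269790649414) [138.8467  82.8595  38.125 ]
knob 316 [ 0.5908 -0.001   0.1585] ((586.1317138671875, -4.860036849975586), 8.682413101196289) [69.5348 68.6519 66.6108]
handle 119 [0.6522 0.0444 0.2119] ((651.6351318359375, 45.69778060913086), (2.449808120727539, 68.68719482421875), 31.241504669189453)
disc 5005 ((656.5263061523438, 38.19353103637695), 33.78837966918945) 0.12493919404667747
[[0.49,0.06,-0.09],[0.48,0.05,-0.09],[0.49,0.06,-0.09],[0.48,0.06,-0.1],[0.49,0.05,-0.09]] [0.0, 0.0, 0.0, 0.0, 0.01]
psi0 -58.96408641752548 end [0.65649866 0.03841548 0.14987748]
```

View pics/w2.png

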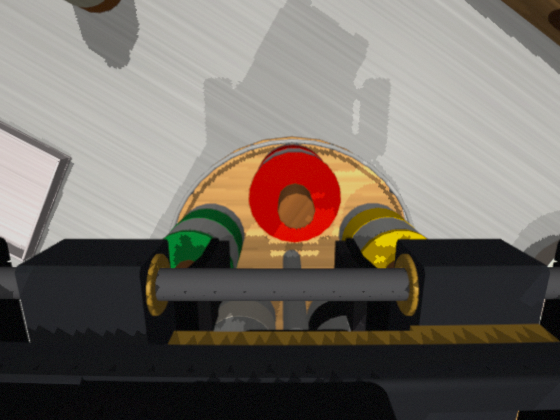

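The knob is at (295,207) in this view, which puts it at about (0.6566, 0.0383) with its top at 0.159. That agrees with the other views.

Call:
servo_tool(dp=[[0.48,0.06,-0.1],[0.48,0.06,-0.1],[0.48,0.06,-0.1],[0.48,0.06,-0.1],[0.48,0.06,-0.08]], yaw=[0,0,0,0,0])

```text
time: 6.55
position: [0.6575, 0.0376, 0.1508]
tool_rot: [1.916, 0.531, -1.917]
ft_force: [-0.6, 0.2, -0.9]
grip_width: 0.596
```

Call:
servo_tool(dp=[[0,0,0],[0,0,0],[0,0,0],[0,0,0],[0,0,0]], yaw=[0,0,0,0,0])

```text
time: 7.05
position: [0.6578, 0.0377, 0.1528]
tool_rot: [1.917, 0.531, -1.915]
ft_force: [1.1, -0.4, 0.1]
grip_width: 0.598
```

```bash
python3 - <<'E'
from h import *
print(st()['ft_force'])
plan([.6566,.0383,.129],-59,rows=5)
E
```

```text
[ 1.12684577 -0.3821018   0.09231944]
[[0.19,-0.01,0.01],[0.19,-0.01,0.0],[0.19,-0.01,0.01],[0.19,-0.01,0.0],[0.19,-0.01,0.01]] [-0.0, -0.0, -0.0, -0.0, -0.0]
psi0 -59.01518068367314 end [0.65655287 0.03836564 0.12901349]
```

Call:
servo_tool(dp=[[0.19,0,0],[0.19,0,0],[0.19,-0.02,0],[0.19,-0.02,0],[0.19,0,0]], yaw=[0,0,0,0,0])

```text
time: 7.55
position: [0.6568, 0.0386, 0.1277]
tool_rot: [1.916, 0.531, -1.917]
ft_force: [0.7, -0.6, -0.2]
grip_width: 0.602
```

Call:
servo_tool(dp=[[0,0,0],[0,0,0],[0,0,0],[0,0,0],[0,0,0]], yaw=[0,0,0,0,0], fingers=0, grip_force=45)

```text
time: 8.05
position: [0.6572, 0.0384, 0.1286]
tool_rot: [1.917, 0.531, -1.916]
ft_force: [0.1, -0.2, 0.3]
grip_width: 0.259
```

Call:
servo_tool(dp=[[0,0,0],[0,0,0],[0,0,0],[0,0,0],[0,0,0]], yaw=[0,0,0,0,0])

```text
time: 8.55
position: [0.6572, 0.0384, 0.1286]
tool_rot: [1.917, 0.531, -1.916]
ft_force: [0.4, 0.2, 2.3]
grip_width: 0.267
```

Call:
servo_tool(dp=[[-0.15,0,0],[-0.15,0,0],[-0.15,0,0],[-0.15,0,0],[-0.15,0,0]], yaw=[0,0,0,0,0])

```text
time: 9.05
position: [0.6573, 0.0385, 0.148]
tool_rot: [1.917, 0.531, -1.915]
ft_force: [0.9, 0.7, -1.1]
grip_width: 0.268
```

Call:
servo_tool(dp=[[-0.3,0,0],[-0.4,0,0],[-0.4,0,0],[-0.5,0,0],[-0.5,0,0]], yaw=[0,0,0,0,0])

```text
time: 9.55
position: [0.6571, 0.0385, 0.201]
tool_rot: [1.917, 0.531, -1.916]
ft_force: [0.6, 0.7, -0.6]
grip_width: 0.262
```

```bash
python3 look.py w3; python3 - <<'E'
from h import *
snap('scene','s3');snap('top','t3')
E
```

```text
9.6 [0.6584 0.0385 0.2035] [-0.5204  0.377   0.5536  1.475  -0.2008  1.3418 -0.9835] [ 1.4072 -0.8112  1.2446] 0.2631257709117696 psi -59.017806714320514 tilt -0.9999997887322544
handle 897 [0.6649 0.0441 0.2076] ((662.23974609375, 42.7845344543457), (10.172534942626953, 40.608951568603516), 31.030170440673828)
```

View pics/w3.png

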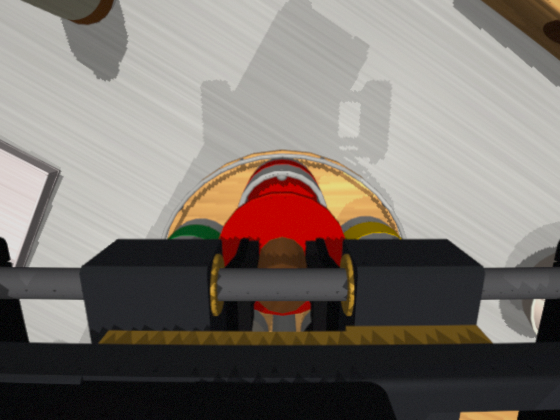

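View pics/s3.png

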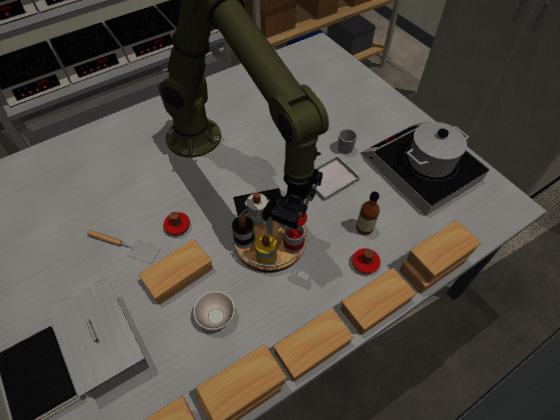

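The lid is off and in the grip, and the open jar mouth shows at (283,185) in the wrist view. Next I carry it to the tray.

```bash
python3 - <<'E'
from h import *
np.set_printoptions(precision=4,suppress=True)
for n,f in [('top','t3'),('scene','s3')]:
    d=np.load('pics/%s.npz'%f); C=cloud(n,d['d']); x,y,z=C[...,0],C[...,1],C[...,2]
    for l in (ctrl.cut_out(n,'tray')[:1]):
        m=l['region']&(z<.03)&(z>-.005); r=cv2.minAreaRect((C[m][:,:2]*1000).astype(np.float32)); print(n,l['score'],r)
d=np.load('pics/w1.npz')
plan([.480,.332,.207],-59)
E
```

```text
top 0.81 ((480.7519836425781, 329.9532470703125), (130.8549346923828, 169.8499755859375), 1.857779860496521)
scene 0.76 ((481.7280578613281, 331.2242431640625), (133.4573516845703, 176.28237915039062), 3.001723527908325)
[[-0.02,-0.69,0.0],[-0.01,-0.68,0.0],[-0.02,-0.69,0.0],[-0.01,-0.68,0.0],[-0.02,-0.69,0.0]] [-0.0, -0.0, -0.0, -0.0, -0.0]
[[-0.01,-0.68,0.01],[-0.02,-0.69,-0.0],[-0.01,-0.68,-0.0],[-0.02,-0.69,-0.0],[-0.01,-0.68,-0.0]] [-0.0, -0.0, -0.0, -0.0, -0.0]
[[-0.02,-0.69,0.0],[-0.01,-0.68,0.0],[-0.02,-0.69,0.0],[-0.01,-0.68,0.0],[-0.02,-0.69,0.0]] [-0.0, -0.0, -0.0, -0.0, -0.0]
[[-0.01,-0.68,0.01],[-0.02,-0.69,-0.0],[-0.01,-0.68,-0.0],[-0.02,-0.69,-0.0],[-0.01,-0.68,-0.0]] [-0.0, -0.0, -0.0, -0.0, -0.0]
psi0 -59.01261701712646 end [0.48   0.3319 0.2069]
```

Pure −y motion, then.

Call:
servo_tool(dp=[[-0.02,-0.5,0],[-0.02,-0.7,0],[-0.02,-0.7,0],[-0.02,-0.7,0],[-0.02,-0.7,0]], yaw=[0,0,0,0,0])

```text
time: 10.3
position: [0.6131, 0.1109, 0.2014]
tool_rot: [1.915, 0.533, -1.917]
ft_force: [0.7, -0.2, 0.0]
grip_width: 0.268
```

Call:
servo_tool(dp=[[-0.02,-0.7,0],[-0.02,-0.7,0],[0,-0.7,0],[0,-0.7,0],[0,-0.7,0]], yaw=[0,0,0,0,0])

```text
time: 10.8
position: [0.568, 0.1857, 0.2025]
tool_rot: [1.915, 0.532, -1.917]
ft_force: [0.2, 0.8, -0.3]
grip_width: 0.261
```

Call:
servo_tool(dp=[[0,-0.7,0],[0,-0.7,0],[0,-0.7,0],[0,-0.7,0],[0,-0.7,0]], yaw=[0,0,0,0,0])

```text
time: 11.3
position: [0.5228, 0.2605, 0.2024]
tool_rot: [1.914, 0.532, -1.917]
ft_force: [-0.0, 0.5, -0.9]
grip_width: 0.261
```

Call:
servo_tool(dp=[[0,-0.7,0],[0,-0.7,0],[0,-0.7,0],[0,-0.6,0],[0,-0.3,0]], yaw=[0,0,0,0,0])

```text
time: 11.8
position: [0.484, 0.3255, 0.2026]
tool_rot: [1.914, 0.534, -1.916]
ft_force: [-0.3, -1.1, -0.2]
grip_width: 0.261
```

Call:
servo_tool(dp=[[0.5,0,0],[0.6,0,0],[0.6,0,0],[0.6,0,0],[0.6,0,0]], yaw=[0,0,0,0,0])

```text
time: 12.3
position: [0.4858, 0.3226, 0.1287]
tool_rot: [1.916, 0.529, -1.918]
ft_force: [-0.7, -0.3, -1.1]
grip_width: 0.267
```

```bash
python3 - <<'E'
from h import *
s=st();print(s['time'],s['position'],s['joint_positions'],s['ft_force'],s['grip_width'])
snap('scene','s4');snap('wrist','w4')
plan([.481,.331,.045],-59)
E
```

```text
12.3 [0.48579217 0.32260308 0.12866277] [-0.95664989  0.25114012  0.37609029  1.75204118 -0.09940703  1.15829271
 -1.58244584] [-0.71171847 -0.27572966 -1.05631737] 0.26710142692630295
[[0.66,-0.08,-0.02],[0.66,-0.07,-0.01],[0.66,-0.08,-0.02],[0.65,-0.07,-0.02],[0.66,-0.08,-0.01]] [-0.0, -0.0, -0.01, 0.0, 0.0]
psi0 -59.05379795378779 end [0.48089441 0.33095215 0.04508593]
```

View pics/w4.png

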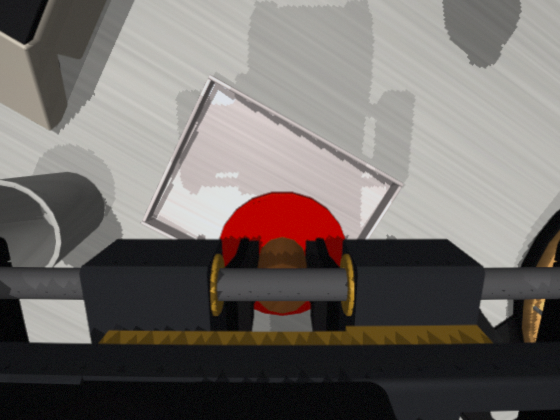

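View pics/s4.png

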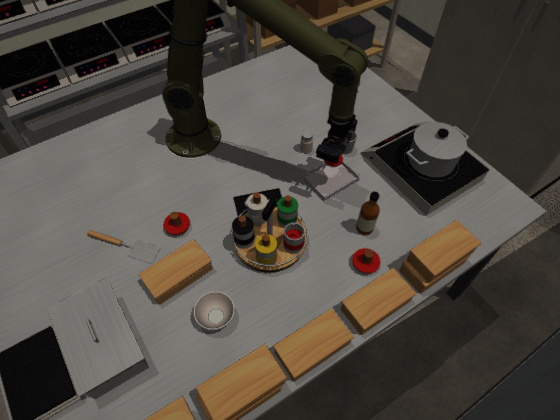

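Call:
servo_tool(dp=[[0.66,-0.08,-0.02],[0.66,-0.08,-0.02],[0.66,-0.08,-0.02],[0.66,-0.08,-0.02],[0.6,-0.08,-0.02]], yaw=[0,0,0,0,0])

```text
time: 12.9
position: [0.4831, 0.3336, 0.0491]
tool_rot: [1.917, 0.531, -1.916]
ft_force: [-0.3, -0.5, -0.8]
grip_width: 0.263
```

Call:
servo_tool(dp=[[0.1,0,0],[0.1,0,0],[0.1,0,0],[0,0,0],[0,0,0]], yaw=[0,0,0,0,0])

```text
time: 13.4
position: [0.4832, 0.3336, 0.0427]
tool_rot: [1.918, 0.532, -1.916]
ft_force: [0.1, 0.5, -0.9]
grip_width: 0.268
```

```bash
python3 - <<'E'
from h import *
s=st();print(s['time'],s['position'],s['ft_force'],s['grip_width'])
p,d,T=snap('wrist','w5')
ctrl_=ctrl.cut_out('wrist','tray')[:1]
C=cloud('wrist',d,T); 
for r in ctrl_:
    m=r['region']; print(r['score'],np.percentile(C[m],[2,50,98],axis=0))
z=C[...,2]; m=(z>.014)&(z<.024)&(abs(C[...,0]-.48)<.12)&(abs(C[...,1]-.33)<.14)
print(cv2.minAreaRect((C[m][:,:2]*1000).astype(np.float32)))
E
```

```text
13.4 [0.48320248 0.33361315 0.04267751] [ 0.05555388  0.52456226 -0.89045409] 0.2682138215687925
0.86 [[nan nan nan]
 [nan nan nan]
 [nan nan nan]]
((506.2113342285156, 377.30816650390625), (103.1327896118164, 256.34820556640625), 34.92155075073242)
```

View pics/w5.png

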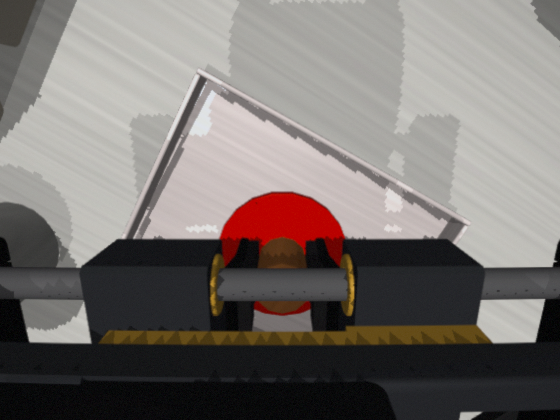

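Call:
servo_tool(dp=[[0.12,0,0],[0.12,0,0],[0.12,0,0],[0.12,0,0],[0.06,0,0]], yaw=[0,0,0,0,0])

```text
time: 14.0
position: [0.4826, 0.3332, 0.028]
tool_rot: [1.916, 0.531, -1.917]
ft_force: [-0.3, -1.4, -0.6]
grip_width: 0.263
```

Call:
servo_tool(dp=[[0.02,0,0],[0.02,0,0],[0,0,0],[0,0,0],[0,0,0]], yaw=[0,0,0,0,0])

```text
time: 14.5
position: [0.4829, 0.3335, 0.0277]
tool_rot: [1.917, 0.531, -1.916]
ft_force: [0.3, -0.4, -1.0]
grip_width: 0.27
```

Call:
servo_tool(dp=[[0.03,0,0],[0.03,0,0],[0,0,0],[0,0,0],[0,0,0]], yaw=[0,0,0,0,0])

```text
time: 15.0
position: [0.4829, 0.3335, 0.0266]
tool_rot: [1.917, 0.531, -1.916]
ft_force: [-1.2, -1.3, 5.4]
grip_width: 0.268
```

Contact shows as 5 N at the expected height, so I'll release gently.

Call:
servo_tool(dp=[[0,0,0],[0,0,0],[0,0,0],[0,0,0],[0,0,0]], yaw=[0,0,0,0,0], fingers=0.5)

```text
time: 15.5
position: [0.4828, 0.3334, 0.0259]
tool_rot: [1.916, 0.531, -1.916]
ft_force: [-0.3, 0.1, -0.2]
grip_width: 0.493
```

Call:
servo_tool(dp=[[-0.2,0,0],[-0.4,0,0],[-0.5,0,0],[-0.6,0,0],[-0.8,0,0]], yaw=[0,0,0,0,0])

```text
time: 16.0
position: [0.4827, 0.3333, 0.09]
tool_rot: [1.916, 0.531, -1.916]
ft_force: [0.3, -0.8, 0.0]
grip_width: 0.499
```

Call:
servo_tool(dp=[[-1,0,0],[-1,0,0],[-1,0,0],[-1,0,0],[-1,0,0]], yaw=[0,0,0,0,0])

```text
time: 16.5
position: [0.483, 0.3333, 0.2163]
tool_rot: [1.918, 0.532, -1.915]
ft_force: [-0.1, 0.2, -0.6]
grip_width: 0.5
```

Call:
servo_tool(dp=[[-0.8,0,0],[-0.4,0,0],[0,0,0],[0,0,0],[0,0,0]], yaw=[0,0,0,0,0])

```text
time: 17.0
position: [0.4822, 0.333, 0.2423]
tool_rot: [1.914, 0.53, -1.918]
ft_force: [-0.4, -0.3, 0.7]
grip_width: 0.5
```

```bash
python3 - <<'E'
from h import *
np.set_printoptions(precision=4,suppress=True)
s=st();print(s['time'],s['position'],s['joint_positions'],s['ft_force'],s['grip_width'])
p,d,T=snap('top','t6'); C=cloud('top',d); x,y,z=C[...,0],C[...,1],C[...,2]
p2,d2,_=snap('scene','s6'); C2=cloud('scene',d2)
for c in (C,C2):
    m=(abs(c[...,0]-.48)<.07)&(abs(c[...,1]-.33)<.08)&(c[...,2]>.048)&(c[...,2]<.1); print('lid knob',m.sum(),np.median(c[m],0) if m.sum() else '')
q=np.concatenate([C[(np.hypot(x-.584,y+.006)<.04)&(z>.198)&(z<.215)],C2[(np.hypot(C2[...,0]-.584,C2[...,1]+.006)<.04)&(C2[...,2]>.198)&(C2[...,2]<.215)]])
print('handle',cv2.minAreaRect((q[:,:2]*1000).astype(np.float32)))
plan([.584,-.006,.26],-120)
plan([.584,-.006,.26],-149)
E
```

```text
17.0 [0.4822 0.333  0.2423] [-0.9823  0.1796  0.3808  1.5994 -0.0675  1.3778 -1.6239] [-0.3967 -0.2842  0.6859] 0.4999499535009362
lid knob 48 [0.4821 0.3322 0.0558]
lid knob 37 [0.4854 0.3313 0.0562]
handle ((585.3634643554688, -7.471519470214844), (20.246898651123047, 73.81258392333984), 31.343647003173828)
[[-0.03,0.69,0.17],[-0.04,0.69,0.14],[-0.03,0.7,0.1],[-0.04,0.71,0.07],[-0.03,0.7,0.02]] [0.51, 0.51, 0.5, 0.51, 0.51]
[[-0.04,0.71,-0.01],[-0.03,0.71,-0.05],[-0.04,0.7,-0.09],[-0.03,0.7,-0.12],[-0.04,0.69,-0.16]] [0.51, 0.51, 0.51, 0.5, 0.51]
[[-0.03,0.68,-0.2],[-0.04,0.67,-0.23],[-0.03,0.65,-0.27],[-0.04,0.64,-0.3],[-0.03,0.62,-0.34]] [0.51, 0.51, 0.51, 0.5, 0.51]
[[-0.03,0.61,-0.37],[-0.04,0.58,-0.4],[-0.03,0.56,-0.43],[-0.04,0.54,-0.46],[-0.03,0.51,-0.49]] [0.51, 0.51, 0.51, 0.51, 0.5]
psi0 -59.01898604507888 end [ 0.584  -0.0059  0.2599]
[[-0.03,0.69,0.17],[-0.04,0.69,0.13],[-0.03,0.71,0.06],[-0.04,0.71,0.01],[-0.03,0.7,-0.05]] [0.75, 0.75, 0.75, 0.75, 0.75]
[[-0.04,0.7,-0.1],[-0.03,0.7,-0.15],[-0.04,0.67,-0.21],[-0.03,0.66,-0.26],[-0.04,0.63,-0.32]] [0.75, 0.75, 0.75, 0.75, 0.75]
[[-0.03,0.61,-0.36],[-0.04,0.58,-0.41],[-0.03,0.55,-0.45],[-0.04,0.5,-0.49],[-0.03,0.47,-0.54]] [0.75, 0.75, 0.75, 0.75, 0.75]
[[-0.03,0.43,-0.56],[-0.04,0.37,-0.6],[-0.03,0.33,-0.63],[-0.04,0.28,-0.65],[-0.03,0.23,-0.67]] [0.75, 0.75, 0.75, 0.75, 0.75]
psi0 -59.01898604507888 end [ 0.5841 -0.006   0.2599]
```

View pics/s6.png

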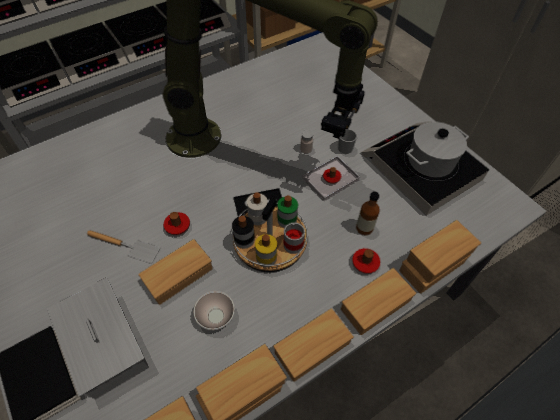

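The lid stands knob up in the tray at about (332,175) in the scene view, knob top at 0.056. Moving on to the handle.

Call:
servo_tool(dp=[[-0.03,0.69,0.17],[-0.04,0.69,0.13],[-0.03,0.71,0.06],[-0.04,0.71,0.01],[-0.03,0.7,-0.05]], yaw=[0.75,0.75,0.75,0.75,0.75])

```text
time: 17.6
position: [0.5082, 0.2478, 0.2471]
tool_rot: [2.145, 0.155, -2.147]
ft_force: [0.5, 0.7, 1.5]
grip_width: 0.499
```

Call:
servo_tool(dp=[[-0.04,0.7,-0.1],[-0.03,0.7,-0.15],[-0.04,0.67,-0.21],[-0.03,0.66,-0.26],[-0.04,0.63,-0.32]], yaw=[0.75,0.75,0.75,0.75,0.75])

```text
time: 18.1
position: [0.5336, 0.1631, 0.2516]
tool_rot: [-2.089, 0.261, 2.091]
ft_force: [1.2, 0.6, -0.8]
grip_width: 0.498
```

Call:
servo_tool(dp=[[-0.03,0.61,-0.36],[-0.04,0.58,-0.41],[-0.03,0.55,-0.45],[-0.04,0.5,-0.49],[-0.03,0.47,-0.54]], yaw=[0.75,0.75,0.75,0.75,0.75])

```text
time: 18.6
position: [0.559, 0.0783, 0.2559]
tool_rot: [-1.853, 0.616, 1.855]
ft_force: [0.9, 0.6, 0.3]
grip_width: 0.501
```

Call:
servo_tool(dp=[[-0.03,0.43,-0.56],[-0.04,0.37,-0.6],[-0.03,0.33,-0.63],[-0.04,0.28,-0.65],[-0.03,0.23,-0.67]], yaw=[0.75,0.75,0.75,0.75,0.72])

```text
time: 19.1
position: [0.5844, -0.0063, 0.2602]
tool_rot: [-1.595, 0.904, 1.596]
ft_force: [0.6, 0.3, 0.5]
grip_width: 0.499
```

Call:
servo_tool(dp=[[0,0,0],[0,0,0],[0,0,0],[0,0,0],[0,0,0]], yaw=[0,0,0,0,0])

```text
time: 19.6
position: [0.5845, -0.0047, 0.2607]
tool_rot: [-1.599, 0.899, 1.599]
ft_force: [-0.2, 0.2, -0.6]
grip_width: 0.497
```

```bash
python3 look.py w7; python3 - <<'E'
from h import *
plan([.584,-.006,.225],-148.7,rows=5)
E
```

```text
19.65 [ 0.5845 -0.0049  0.2608] [-0.6837  0.1943  0.7495  1.5865 -0.1339  1.4135 -2.5188] [-0.0384 -0.4456  1.1653] 0.5011464179939342 psi -148.72290033455 tilt -0.999999919421714
knob 839 [ 0.6483 -0.061   0.159 ] ((648.7319946289062, -60.94013214111328), 12.021132469177246) [197.3159 122.646   54.379 ]
knob 838 [ 0.5529 -0.0845  0.1589] ((551.76318359375, -84.62776947021484), 11.923768997192383) [148.284   90.9893  43.9749]
knob 433 [ 0.5023 -0.0041  0.1586] ((500.92266845703125, -2.22261905670166), 10.883278846740723) [163.1432 100.06    47.8152]
knob 160 [0.56   0.082  0.1588] ((561.5477905273438, 80.09249877929688), 10.294838905334473) [181.6062 118.3812  54.9688]
handle 2714 [ 0.5854 -0.0088  0.2053] ((584.726806640625, -7.391613006591797), (17.945552825927734, 67.73783874511719), 31.907127380371094)
[[0.29,0.01,-0.01],[0.28,0.01,-0.0],[0.29,0.0,-0.01],[0.28,0.01,-0.0],[0.29,0.01,-0.01]] [-0.0, -0.0, -0.01, 0.0, 0.0]
psi0 -148.75217123371243 end [ 0.58399702 -0.00608831  0.22501472]
```

View pics/w7.png

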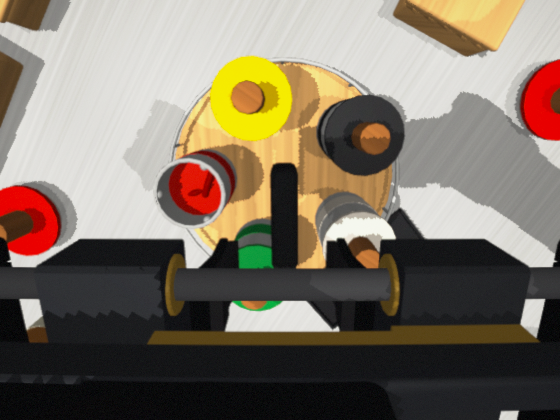

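The bar handle at (284,215) is centred between the fingers, and the open jar with the chillies is at (197,187). Going down now to grip the bar.

Call:
servo_tool(dp=[[0.6,0.02,-0.02],[0.6,0.02,-0.02],[0.6,0.02,-0.02],[0.6,0,0],[0.6,0,0]], yaw=[0,0,0,0,0])

```text
time: 20.15
position: [0.5836, -0.0078, 0.1839]
tool_rot: [-1.597, 0.902, 1.598]
ft_force: [0.4, -1.1, -0.1]
grip_width: 0.499
```

Call:
servo_tool(dp=[[0.3,0,0],[0.12,0,0],[0,0,0],[0,0,0],[0,0,0]], yaw=[0,0,0,0,0])

```text
time: 20.65
position: [0.5846, -0.0078, 0.1761]
tool_rot: [-1.598, 0.9, 1.596]
ft_force: [0.5, -0.1, 0.2]
grip_width: 0.502
```

Call:
servo_tool(dp=[[0,0,0],[0,0,0],[0,0,0],[0,0,0],[0,0,0]], yaw=[0,0,0,0,0], fingers=0, grip_force=25)

```text
time: 21.15
position: [0.5846, -0.0075, 0.1754]
tool_rot: [-1.598, 0.9, 1.597]
ft_force: [0.9, 1.0, -0.6]
grip_width: 0.204
```

Call:
servo_tool(dp=[[0,0,0],[0,0,0],[0,0,0],[0,0,0],[0,0,0]], yaw=[0,0,0,0,0])

```text
time: 21.65
position: [0.5845, -0.0074, 0.1754]
tool_rot: [-1.598, 0.9, 1.597]
ft_force: [4.5, 2.0, -1.8]
grip_width: 0.206
```

```bash
python3 - <<'E'
from h import *
np.set_printoptions(precision=4,suppress=True)
T=Tt();s=st();print(s['time'],s['position'],s['joint_positions'],s['ft_force'],s['torque'],s['grip_width'],np.degrees(np.arctan2(T[1,1],T[0,1])))
snap('top','t8');snap('scene','s8')
f=np.load('pics/t6.npz');C=cloud('top',f['d']);x,y,z=C[...,0],C[...,1],C[...,2];p=f['p']
for fn in ['t6','top1','top0']:
    f=np.load('pics/%s.npz'%fn);C=cloud('top',f['d']);x,y,z=C[...,0],C[...,1],C[...,2];p=f['p']
    r=np.hypot(x-.584,y+.006)
    m=(p.max(2)<60)&(r>.130)&(r<.225)&(abs(x-.43)<.09)&(abs(y-.05)<.12)&(z<.03)
    # include spoon: fill
    from scipy import ndimage
    m=ndimage.binary_opening(ndimage.binary_fill_holes(ndimage.binary_closing(m,iterations=2)),iterations=4)
    cv2.imwrite('pics/m_%s.png'%fn,m.astype(np.uint8)[140:280,230:350].repeat(4,0).repeat(4,1)*255)
    rr=cv2.minAreaRect((C[m][:,:2]*1000).astype(np.float32)); c=np.array(rr[0])-[584,-6.3]
    print(rr, np.hypot(*c), np.degrees(np.arctan2(c[1],c[0])))
E
```

```text
21.65 [ 0.5845 -0.0074  0.1754] [-0.6642  0.2497  0.7388  1.7072 -0.1765  1.2517 -2.4827] [ 4.5236  1.9545 -1.8493] [ 0.3103 -0.6452 -0.0194] 0.20630702171414234 -148.8215409198096
((428.643310546875, 47.244361877441406), (165.89614868164062, 82.59068298339844), 69.79401397705078) 164.32498180951404 160.9832643283948
((nan, nan), (0.0, 0.0), 0.0) nan nan
((428.7457275390625, 47.81062698364258), (164.14739990234375, 81.80248260498047), 70.6760025024414) 164.4136523222385 160.7850689537939
```

View pics/m_t6.png

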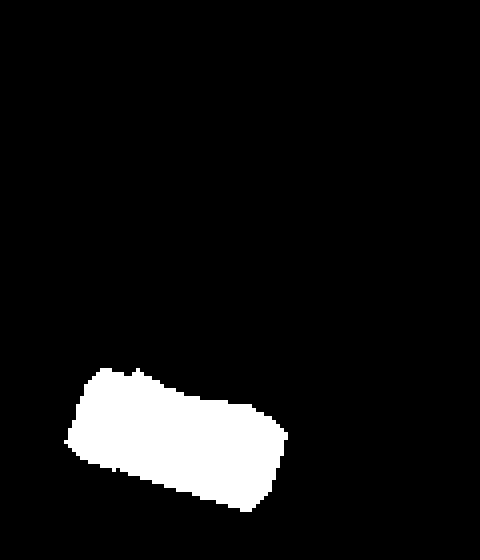

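The grip on the bar is good: width 0.206 × 87 ≈ 18 mm. I'll turn the carousel anticlockwise by about 130°, checking the forces.

Call:
servo_tool(dp=[[0,0,0],[0,0,0],[0,0,0],[0,0,0],[0,0,0]], yaw=[-0.3,-0.6,-0.6,-0.6,-0.6])

```text
time: 22.25
position: [0.5847, -0.0074, 0.1754]
tool_rot: [-1.79, 0.694, 1.787]
ft_force: [5.8, 0.9, -1.3]
grip_width: 0.206
```

Call:
servo_tool(dp=[[0,0,0],[0,0,0],[0,0,0],[0,0,0],[0,0,0]], yaw=[-0.7,-0.7,-0.7,-0.7,-0.7])

```text
time: 22.75
position: [0.5848, -0.0072, 0.1754]
tool_rot: [-2.018, 0.381, 2.015]
ft_force: [5.5, 1.6, -3.0]
grip_width: 0.203
```

Call:
servo_tool(dp=[[0,0,0],[0,0,0],[0,0,0],[0,0,0],[0,0,0]], yaw=[-0.7,-0.7,-0.7,-0.7,-0.7])

```text
time: 23.25
position: [0.5848, -0.007, 0.1754]
tool_rot: [-2.219, 0.008, 2.215]
ft_force: [5.9, 2.0, -2.2]
grip_width: 0.208
```

Call:
servo_tool(dp=[[0,0,0],[0,0,0],[0,0,0],[0,0,0],[0,0,0]], yaw=[-0.7,-0.7,-0.7,-0.7,-0.7])

```text
time: 23.75
position: [0.5848, -0.0068, 0.1754]
tool_rot: [2.028, 0.368, -2.024]
ft_force: [5.8, 3.2, -2.4]
grip_width: 0.205
```

Call:
servo_tool(dp=[[0,0,0],[0,0,0],[0,0,0],[0,0,0],[0,0,0]], yaw=[-0.7,-0.7,-0.7,-0.7,-0.7])

```text
time: 24.25
position: [0.5847, -0.0066, 0.1754]
tool_rot: [1.801, 0.684, -1.798]
ft_force: [4.8, 3.8, -1.9]
grip_width: 0.205
```

Call:
servo_tool(dp=[[0,0,0],[0,0,0],[0,0,0],[0,0,0],[0,0,0]], yaw=[-0.7,-0.7,-0.7,-0.7,-0.6])

```text
time: 24.75
position: [0.5845, -0.0065, 0.1754]
tool_rot: [1.561, 0.937, -1.558]
ft_force: [4.3, 4.3, -2.2]
grip_width: 0.207
```

Call:
servo_tool(dp=[[0,0,0],[0,0,0],[0,0,0],[0,0,0],[0,0,0]], yaw=[-0.6,-0.4,-0.2,0,0])

```text
time: 25.25
position: [0.5845, -0.0065, 0.1754]
tool_rot: [1.475, 1.014, -1.472]
ft_force: [4.5, 3.0, -2.0]
grip_width: 0.209
```

```bash
python3 look.py w9; python3 - <<'E'
from h import *
snap('top','t9');snap('scene','s9')
im=cv2.imread('pics/t9.png')[130:290,200:360]; cv2.imwrite('pics/t9z.png',cv2.resize(im,None,fx=3.7,fy=3.7,interpolation=cv2.INTER_CUBIC))
E
```

```text
25.3 [ 0.5845 -0.0065  0.1754] [-0.434   0.2183  0.4615  1.6998 -0.1035  1.2464 -0.3151] [ 3.6269  2.6838 -1.8562] 0.20344507468756612 psi -20.97504116543578 tilt -0.9999985671471853
knob 1875 [0.5881 0.0784 0.1589] ((587.7239990234375, 78.60327911376953), 12.04024600982666) [206.0315 128.3483  57.8533]
knob 1762 [0.6644 0.0173 0.1589] ((665.3889770507812, 16.246286392211914), 11.991207122802734) [169.025  103.8683  50.0443]
handle 4464 [0.5878 0.0048 0.2052] ((587.4675903320312, 0.10868644714355469), (57.27960968017578, 37.29423522949219), 87.65391540527344)
```

View pics/w9.png

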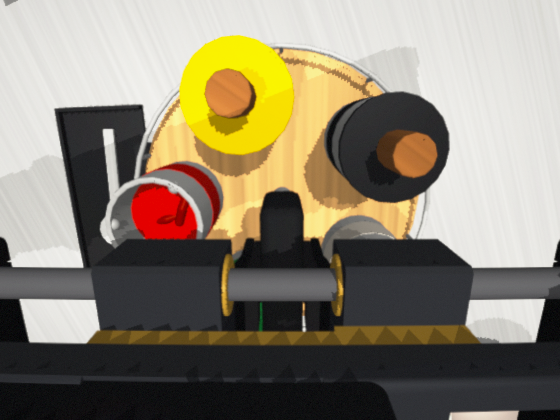

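View pics/t9z.png

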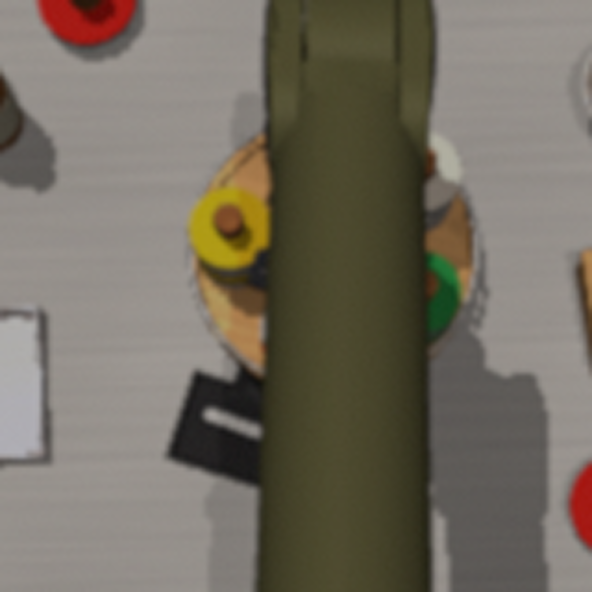

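View pics/s9.png

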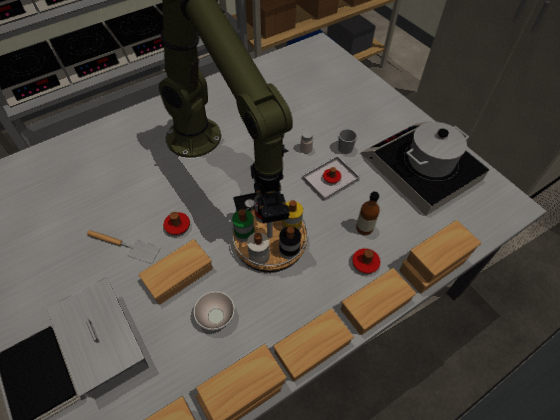

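The open jar now stands close to the spoon rest, at (165,212) in the wrist view. I'll measure the rest's direction accurately before the last correction.

```bash
cat > rest.py <<'E'
from h import *
from scipy import ndimage
from scipy.optimize import minimize
np.set_printoptions(precision=4,suppress=True)
# fit rest outline (170 x 80, center 168 along front) in several pictures: maximise dark inside vs bright outside contrast
A=np.array([.584,-.0063])
def contrast(img,name,T,ax,ang,zt=.009):
    f=np.array([np.cos(ang),np.sin(ang)]); t=np.array([-f[1],f[0]])
    c=ax+.168*f
    tot=0;n=0
    # outer long edge, and two short edges; sample ±4mm
    s=np.linspace(-.078,.078,79); r=np.linspace(-.030,.036,40)
    segs=[(c+.040*f,t,s,f),(c+.085*t,f,r,t),(c-.085*t,f,r,-t)]
    vals=[]
    for o,d,q,nrm in segs:
        P=o+q[:,None]*d
        ins=np.c_[P-.005*nrm,np.full(len(q),zt)]; out=np.c_[P+.005*nrm,np.full(len(q),zt)]
        a=proj(name,ins,T).astype(np.float32); b=proj(name,out,T).astype(np.float32)
        va=cv2.remap(img,a[:,0:1],a[:,1:2],cv2.INTER_LINEAR,borderMode=cv2.BORDER_CONSTANT,borderValue=0)[:,0]
        vb=cv2.remap(img,b[:,0:1],b[:,1:2],cv2.INTER_LINEAR,borderMode=cv2.BORDER_CONSTANT,borderValue=0)[:,0]
        vals.append(np.minimum(vb-va,60).clip(-20,60))
    return np.concatenate(vals)
for fn,name,vmax in [('top0','top',999),('t6','top',999),('w1','wrist',230),('w9','wrist',230)]:
    d=np.load('pics/%s.npz'%fn); T=d['T'] if name=='wrist' else None
    img=d['p'].mean(2).astype(np.float32)
    if name=='wrist': img[vmax:]=0
    best=None
    for ang in np.arange(157,165.01,.25):
        for dx in np.arange(-.004,.0041,.001):
            for dy in np.arange(-.004,.0041,.001):
                v=contrast(img,name,T,A+[dx,dy],np.radians(ang)).mean()
                if best is None or v>best[0]: best=(v,ang,dx,dy)
    # mean over near-best
    print(fn,best)
E
python3 rest.py
```

```text
Traceback (most recent call last):
  File "rest.py", line 31, in <module>
    v=contrast(img,name,T,A+[dx,dy],np.radians(ang)).mean()
      ~~~~~~~~^^^^^^^^^^^^^^^^^^^^^^^^^^^^^^^^^^^^^^
  File "rest.py", line 18, in contrast
    a=proj(name,ins,T).astype(np.float32); b=proj(name,out,T).astype(np.float32)
                                             ~~~~^^^^^^^^^^^^
  File "h.py", line 27, in proj
    K,d,M=cam(name,T); Mi=np.linalg.inv(M)
          ~~~^^^^^^^^
  File "h.py", line 8, in cam
    i=ctrl.camera_info(name); K=np.array([[i['fx'],0,i['cx']],[0,i['fy'],i['cy']],[0,0,1.]]); d=np.array(i['distortion'],float)
ValueError: time passes only in moves, steps and waits
```

```bash
sed -i 's/^def cam(/_ci={}\ndef cinfo(n):\n    if n not in _ci: _ci[n]=ctrl.camera_info(n)\n    return _ci[n]\ndef cam(/; s/i=ctrl.camera_info(name)/i=cinfo(name)/' h.py; time timeout 500 python3 rest.py
```

```text
top0 (np.float32(60.0), np.float64(159.25), np.float64(0.001), np.float64(-0.004))
t6 (np.float32(60.0), np.float64(159.25), np.float64(0.001), np.float64(-0.004))
w1 (np.float32(25.97085), np.float64(158.75), np.float64(0.001), np.float64(-0.003))
w9 (np.float32(37.35849), np.float64(158.25), np.float64(-0.004), np.float64(-0.004))
real	0m17.103s
user	0m17.418s
sys	0m0.125s
```

```bash
cat > rest2.py <<'E'
from h import *
from scipy.optimize import least_squares
np.set_printoptions(precision=4,suppress=True)
A=np.array([.584,-.0063]); ang=np.radians(160.8); f=np.array([np.cos(ang),np.sin(ang)]); t=np.array([-f[1],f[0]]); c=A+.168*f
def edges(fn,name,zt,vmax):
    d=np.load('pics/%s.npz'%fn); T=d['T'] if name=='wrist' else None
    img=cv2.GaussianBlur(d['p'].mean(2).astype(np.float32),(0,0),.7); out=[]
    q=np.arange(-.012,.0121,.0004)
    for k,(o,dd,s,n) in enumerate([(c+.04*f,t,np.linspace(-.075,.075,40),f),(c+.085*t,f,np.linspace(-.025,.033,25),t),(c-.085*t,f,np.linspace(-.025,.033,25),-t)]):
        for x in s:
            P=o+x*dd+q[:,None]*n; uv=proj(name,np.c_[P,np.full(len(q),zt)],T).astype(np.float32)
            if uv[:,1].max()>vmax or uv.min()<2 or uv[:,0].max()>557: continue
            v=cv2.remap(img,uv[:,:1],uv[:,1:],cv2.INTER_LINEAR)[:,0]
            lo,hi=v[:8].mean(),v[-8:].mean()
            if hi-lo<25 or lo>60: continue
            g=np.diff(v).clip(0); 
            j=g.argmax(); w=slice(max(j-4,0),j+5); e=(g[w]*(q[:-1][w]+.0002)).sum()/g[w].sum()
            out.append((k,x,e))
    return np.array(out)
for fn,name,vmax in [('top0','top',419),('t6','top',419),('w1','wrist',232),('w9','wrist',235)]:
    E=edges(fn,name,.010,vmax); 
    s=fn
    for k in range(3):
        e=E[E[:,0]==k]
        if len(e)<5: continue
        for _ in range(3):
            p=np.polyfit(e[:,1],e[:,2],1); r=e[:,2]-np.polyval(p,e[:,1]); e=e[abs(r)<max(2.5*r.std(),3e-4)]
        # edge k=0 dir t, normal f : slope p -> d angle: dir = t+p f => rotates toward f = -p ; k=1 dir f normal t: +p ; k=2 dir f normal -t: -p
        da=np.degrees(np.arctan(p[0]))*{0:-1,1:1,2:-1}[k]
        s+='  k%d n%d ang %.2f off(mm) %.2f'%(k,len(e),160.8+da,p[1]*1000)
    print(s)
E
python3 rest2.py
```

```text
top0  k0 n39 ang 160.99 off(mm) -1.27  k1 n25 ang 161.04 off(mm) 1.11  k2 n25 ang 160.62 off(mm) -1.58
t6  k0 n39 ang 160.99 off(mm) -1.27  k1 n25 ang 161.04 off(mm) 1.11  k2 n25 ang 160.62 off(mm) -1.58
w1  k0 n13 ang 160.47 off(mm) -1.13  k2 n25 ang 160.84 off(mm) -0.58
w9  k0 n30 ang 160.82 off(mm) -0.45  k2 n25 ang 160.74 off(mm) -0.57
```

Call:
servo_tool(dp=[[0,0,0],[0,0,0],[0,0,0],[0,0,0],[0,0,0]], yaw=[-0.15,-0.14,0,0,0])

```text
time: 25.9
position: [0.5845, -0.0065, 0.1754]
tool_rot: [1.454, 1.032, -1.451]
ft_force: [4.4, 3.7, -1.0]
grip_width: 0.204
```

Call:
servo_tool(dp=[[0,0,0],[0,0,0],[0,0,0],[0,0,0],[0,0,0]], yaw=[0,0,0,0,0])

```text
time: 26.4
position: [0.5845, -0.0065, 0.1754]
tool_rot: [1.454, 1.032, -1.451]
ft_force: [4.2, 3.0, -1.3]
grip_width: 0.205
```

```bash
python3 look.py w10; sed -i "s/('w9','wrist',235)\]/('w9','wrist',235),('w10','wrist',235)]/" rest2.py; python3 rest2.py | tail -1; python3 - <<'E'
from h import *
C=np.load('pics/w10_C.npy'); p=np.load('pics/w10.npz')['p']
x,y,z=C[...,0],C[...,1],C[...,2]
# jar rim points z~.119 near front
m=(z>.1165)&(z<.1215)&(np.hypot(x-.504,y-.022)<.045)
P=C[m][:,:2]; 
from scipy.optimize import least_squares
r=least_squares(lambda q:np.hypot(P[:,0]-q[0],P[:,1]-q[1])-.031,[.504,.022],loss='soft_l1',f_scale=.001)
print(m.sum(),r.x,np.degrees(np.arctan2(r.x[1]+.0063,r.x[0]-.584)),np.hypot(r.x[1]+.0063,r.x[0]-.584))
p,d,_=snap('scene','s10'); snap('top','t10')
C=cloud('scene',d);m=(abs(C[...,0]-.48)<.06)&(abs(C[...,1]-.33)<.08)&(C[...,2]>.05)&(C[...,2]<.1);print('lid knob',m.sum(),np.median(C[m],0),C[m][:,2].max())
print(st()['time'],st()['qd'])
E
```

```text
26.45 [ 0.5845 -0.0065  0.1754] [-0.4312  0.2181  0.4583  1.6997 -0.1027  1.2464 -0.2855] [ 3.4036  3.4132 -2.6499] 0.20423896264620545 psi -19.24327400232609 tilt -0.9999985437081592
knob 1866 [0.5856 0.0785 0.1589] ((585.1676635742188, 78.6797103881836), 12.042865753173828) [205.9373 128.1174  57.9646]
knob 1762 [0.6637 0.0197 0.1589] ((664.567626953125, 18.950389862060547), 11.956911087036133) [169.1447 103.9296  50.076 ]
handle 4486 [0.5873 0.0047 0.2052] ((587.3237915039062, -0.38824462890625), (58.28483581542969, 37.171024322509766), 88.90638732910156)
w10  k0 n32 ang 160.81 off(mm) -0.44  k2 n25 ang 161.09 off(mm) -0.47
1217 [0.50419599 0.02116385] 161.0095492213159 0.08439753325391784
lid knob 32 [0.48424678 0.3319426  0.05754698] 0.061908263269170316
26.55 [ 0.0014318  -0.00065465  0.00090238  0.00068468  0.0011177   0.00174545
 -0.00016772]
```

View pics/w10.png

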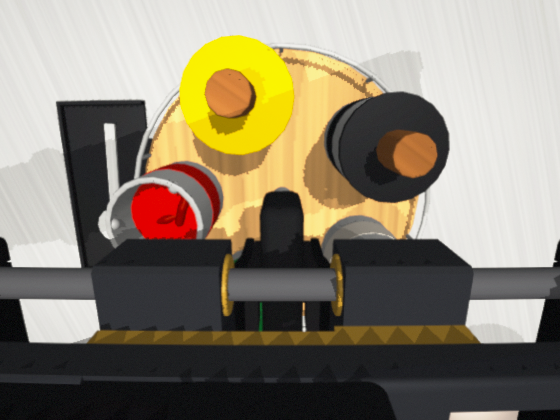

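View pics/s10.png

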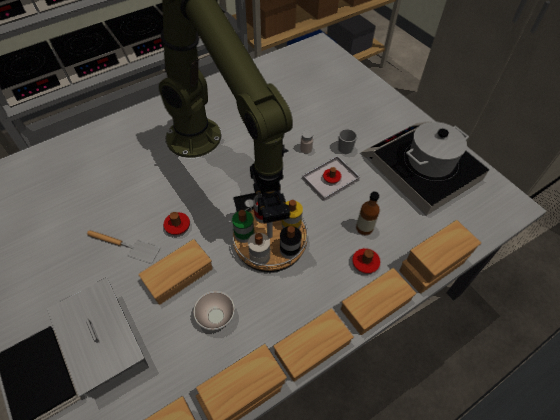

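The jar mouth is at 161.0° and the spoon rest at 160.8–161.1°. The lid is in the tray, the bar is gripped and the arm is at rest, so I'm handing in.

```bash
python3 -c "
from bench import ctrl
print(ctrl.close_job())"
```

```text
the job is handed in; nothing more can be done
None
```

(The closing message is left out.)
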